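# Strip the disc weights off their carriers and put each in its own tray

## Robot

A 6-joint arm with a two-finger parallel gripper is mounted at the origin on a cart in front of the work surface, level with it; the furniture and walls round the work are solid. World frame = base frame: x ahead of the robot, y to its left, z up, the work surface at z = 0. Lengths are in mm, angles in rad, forces in N, time in s.
With the tool pointing down it reaches from about 350 to 850 mm from the base axis. Payload 8.1 kg.
Tool frame: the origin (TCP) lies at the very end of the fingers, on their centre line; the grasp point (between the pads) lies 19 mm behind it; z points along the fingers, y is the direction in which the jaws open and shut (so a half turn about z gives the same grasp; the last joint's range is limited). The gripper opens to 93 mm and grips with 3 to 60 N. Pads are 15 mm wide; open, the fingers measure 128 mm over their backs; the gripper's body (75 mm by 188 mm) begins 65 mm behind the grasp point.
Start: joints at [1.229, 0.13, 1.488, -0, 1.523, -0.085], TCP at [152.37, 580.335, 218.635] pointing down, gripper open.
Joint ranges: [-2.96, 2.96], [-0.89, 2.26], [0.02, 2.5], [-1.34, 4.48], [0, 2.73], [-2.66, 2.66]. Speed limits (rad/s): [2.39, 2.39, 2.79, 3.14, 3.14, 3.14].

## Interface

Orientations are given as a unit quaternion [w, x, y, z].
In Python, from workcell import robot gives the robot as it stands. The module is installed in compiled form; this text tells all that it offers.
- The arm moves only by the tool step_arm, never from a script. Its argument "series" is a list of rows, each a list of 6 numbers: the shift along the tool's x, y, z in mm, then the turn, a rotation vector about the tool's x, y, z in degrees. In form: [[x, y, z, rx, ry, rz], ...]. A call has 1 to 10 rows; each row is the pose to reach, as a shift and turn from the pose commanded when the call began, along the tool's axes at that moment; what a row does not reach only later rows make up. A row lasts 1/12 s, in which the tool goes at most 41.7 mm and 7.16 degrees, less where a joint would pass 70% of its speed; a pose out of reach is approached as far as the arm can. A call with a gripper value outside its range is refused whole. "fingers" is the opening, from 0 (shut) to 1 (fully open), set as the call begins (left out, the last holds). The fingers move at their own pace and stop on an object; "grip_force" is the grip in N (left out, the last holds). Time passes only in rows, so rows that repeat a pose let the fingers close. It gives the time, the measured TCP pose, the force and the opening at its end, in the units of the state.
- robot.get_state(): the state, without advancing time (a new reading comes with each control period).
- robot.read_camera(name): name is "side" or "top"; returns (picture, depth): 420x560x3 uint8, red, green, blue; 420x560 float32, mm along the optical axis (not along the pixel's ray), 0 where there is no reading.
- robot.camera_params(name): a dict with "vfov" (degrees; the focal length in pixels is half the picture's height over the tangent of half this angle, whatever the lens; pixels are square), "cx", "cy" (the principal point, pixels), "T" (4x4, takes a point from camera to world coordinates). Camera axes: x right, y up, looking along -z (the intrinsics and any distortion apply to the point x, -y, -z); pixel columns grow to the right and rows downward; lengths in mm; the calibration is good to about 2 mm. A picture is of the moment at which its call begins. camera_params takes no time and is no camera call.
- robot.job_done(): hands the job in, once; it reports no verdict.
Trained networks look in the newest picture that a camera, given by its name, has taken for a name from the list of things; names that differ only in an ending like _2 or _b are one class to them, and where a whole thing is asked for, a point or a joint stands for the part that bears it (a point fixed in the world has none). Each returns a list of dicts, best first, with "confidence" (0 to 1); they miss things now and then, are a little off and sometimes report something else, mostly with a low value. They report only what shows in the picture. A call takes as long as a camera call. They do not tell look-alikes from the thing itself.
- robot.search_frame(camera, query): "xy" ([column, row] in pixels, amid what is visible of it).
- robot.cut_out(camera, query): "pixels" (420x560 bool, what is visible of it) and "xy" ([column, row] in pixels, amid what is visible of it).
The state is a dict: "t": time; "joints": joint angles; "joint_vel": joint speeds; "joint_torque": joint torques, N m; "eef_pos": TCP position; "ee_rot": TCP orientation; "contact_force": force on the tool from outside, world axes, zero at the start; "moment": the same for the moment, N m; "gripper_width": opening from 0.0 (shut) to 1.0 (fully open).
Only numpy, scipy, OpenCV 4.12 (cv2) and the standard library are available. Lean on these libraries where they do the work, as an engineer would, in place of code of your own. Each camera call takes 0.05 s, during which the arm holds its last target.

## Task

The dead-weight check of both test stations of the spring tester is over. Strip the four steel disc weights off the two spindle carriers and put each one back in the tray of its own colour, painted ring up and lying flat on the mat in the recess. They are precision weights, so set them down; do not drop or throw them.

Things in the scene. Friction and masses are not known exactly. Their poses are not given: they have to be found in the camera images.
- disc_red: round machined steel disc weight, 66 mm diameter, 20 mm thick, 0.51 kg, with a 14 mm through bore and a painted red ring in its top face; at the start the lower disc on one of the two carriers. Origin: centre of its underside; z is its axis, up. Take hold across the rim, in the upper half of its thickness (so that the fingers clear the tray's rim), and lift it straight up until its underside is above the spindle's tip.
- disc_blue: round machined steel disc weight, 54 mm diameter, 20 mm thick, 0.34 kg, with a 14 mm through bore and a painted blue ring in its top face; at the start the lower disc on one of the two carriers. Origin: centre of its underside; z is its axis, up. Take hold across the rim, in the upper half of its thickness (so that the fingers clear the tray's rim), and lift it straight up until its underside is above the spindle's tip.
- disc_yellow: round machined steel disc weight, 42 mm diameter, 20 mm thick, 0.2 kg, with a 14 mm through bore and a painted yellow ring in its top face; at the start the upper disc on one of the two carriers. Origin: centre of its underside; z is its axis, up. Take hold across the rim, in the upper half of its thickness (so that the fingers clear the tray's rim), and lift it straight up until its underside is above the spindle's tip.
- disc_green: round machined steel disc weight, 30 mm diameter, 20 mm thick, 0.09 kg, with a 14 mm through bore and a painted green ring in its top face; at the start the upper disc on one of the two carriers. Origin: centre of its underside; z is its axis, up. Take hold across the rim, in the upper half of its thickness (so that the fingers clear the tray's rim), and lift it straight up until its underside is above the spindle's tip.
- tray_red: red round plastic tray, fixed to the table, 90 mm outer diameter, 10 mm high, with a round recess for the 66 mm disc: floor (black rubber mat) 5 mm above the table, recess diameter 75 mm at the floor, flaring to 78 mm at the rim; a seated disc stands 15 mm proud of the rim. Origin: centre of the underside, on the table; z up.
- tray_blue: blue round plastic tray, fixed to the table, 78 mm outer diameter, 10 mm high, with a round recess for the 54 mm disc: floor (black rubber mat) 5 mm above the table, recess diameter 63 mm at the floor, flaring to 66 mm at the rim; a seated disc stands 15 mm proud of the rim. Origin: centre of the underside, on the table; z up.
- tray_yellow: yellow round plastic tray, fixed to the table, 66 mm outer diameter, 10 mm high, with a round recess for the 42 mm disc: floor (black rubber mat) 5 mm above the table, recess diameter 51 mm at the floor, flaring to 54 mm at the rim; a seated disc stands 15 mm proud of the rim. Origin: centre of the underside, on the table; z up.
- tray_green: green round plastic tray, fixed to the table, 54 mm outer diameter, 10 mm high, with a round recess for the 30 mm disc: floor (black rubber mat) 5 mm above the table, recess diameter 39 mm at the floor, flaring to 42 mm at the rim; a seated disc stands 15 mm proud of the rim. Origin: centre of the underside, on the table; z up.
- carrier_a: weight carrier (nearer the middle, left of the robot), fixed to the table: dark steel foot 70 mm in diameter and 10 mm thick, with an upright brass spindle 8 mm in diameter on its axis whose round tip is 58 mm above the table. Two discs lie on it, threaded on the spindle: one lower disc (red or blue, underside 10 mm above the table) and one upper disc (yellow or green, underside 30 mm above the table). Origin: centre of the foot's underside, on the table; z up.
- carrier_b: weight carrier (farther to the left), fixed to the table: dark steel foot 70 mm in diameter and 10 mm thick, with an upright brass spindle 8 mm in diameter on its axis whose round tip is 58 mm above the table. Two discs lie on it, threaded on the spindle: one lower disc (red or blue, underside 10 mm above the table) and one upper disc (yellow or green, underside 30 mm above the table). Origin: centre of the foot's underside, on the table; z up.
Not all that is in view belongs to the job. What is shaped like the tray_green but pink is not meant. Leave any orange look-alike of the disc_red alone.

How it is judged (in metres and radians):
At the end, for the whole second after the job is handed in: Each of the four discs lies flat in the recess of the tray of its own colour (centre within 7 mm of the tray's centre, underside within 3 mm of the height of the recess floor, axis within 0.08 rad of vertical), painted ring up, released and at rest (horizontal distance between disc_red and tray_red below 0.007 m and z of disc_red in the frame of tray_red between 0.002 and 0.008 m and angle between each of disc_red, disc_blue, disc_yellow, disc_green's own z axis and vertical below 0.08 rad and linear speed of each of disc_red, disc_blue, disc_yellow, disc_green below 0.02 m/s and angular speed of each of disc_red, disc_blue, disc_yellow, disc_green below 0.2 rad/s and horizontal distance between disc_blue and tray_blue below 0.007 m and z of disc_blue in the frame of tray_blue between 0.002 and 0.008 m and horizontal distance between disc_yellow and tray_yellow below 0.007 m and z of disc_yellow in the frame of tray_yellow between 0.002 and 0.008 m and horizontal distance between disc_green and tray_green below 0.007 m and z of disc_green in the frame of tray_green between 0.002 and 0.008 m); the robot touches nothing.
It fails at once if a disc is dropped or thrown: moving faster than 0.65 m/s (a free fall of more than 20 mm) while no finger touches it ((linear speed of disc_red above 0.65 m/s and contact force between the fingers and disc_red below 0.2 N) or (linear speed of disc_blue above 0.65 m/s and contact force between the fingers and disc_blue below 0.2 N) or (linear speed of disc_yellow above 0.65 m/s and contact force between the fingers and disc_yellow below 0.2 N) or (linear speed of disc_green above 0.65 m/s and contact force between the fingers and disc_green below 0.2 N)).
It also fails if it takes over 120 s, if anything falls off the work surface, if the arm or the gripper's body presses on something with over 40 N, if the wrist force passes 120 N, or if a joint passes its speed limit or range.

## Working session

There is one attempt and no reset: what is moved stays moved. The work goes in short steps, Python scripts to look and compute and a tool call to move; the robot and the scene stay as the last step left them, time stands still between calls to the robot, and variables do not carry over. Pictures are saved under pics/ and viewed, and the job is handed in when it is done.

Besides the shell and the picture viewer there is one more tool, called after "Request:" in YAML: its name, and indented under it one key for each argument. step_arm: Moves the arm, as the interface text tells. Its arguments: {"type":"object","properties":{"series":{"type":"array","items":{"type":"array","items":{"type":"number"}}},"fingers":{"type":"number"},"grip_force":{"type":"number"}},"required":["series"]}

```bash
mkdir -p pics
python3 - <<'E'
from workcell import robot
import cv2
s=robot.get_state();print(s)
for n in("side","top"):
    p,d=robot.read_camera(n);cv2.imwrite(f"pics/{n}0.png",p[:,:,::-1]);print({k:v for k,v in robot.camera_params(n).items()})
E
```

```text
{'t': 0.0, 'joints': array([ 1.22860513e+00,  1.31150658e-01,  1.48925696e+00, -1.01353648e-05,
        1.52298082e+00, -8.54045385e-02]), 'joint_vel': array([-0.00100551,  0.00023303,  0.00020526, -0.00037422, -0.00047341,
       -0.00037521]), 'joint_torque': array([-8.42524787e-04, -5.59874046e+01, -4.91731811e+01,  7.64328288e-02,
        3.65596369e-02, -1.19225929e-04]), 'eef_pos': array([152.18240752, 579.8066265 , 217.60596808]), 'ee_rot': array([-1.85562171e-04,  1.28040567e-01,  9.91768525e-01, -8.78524365e-04]), 'contact_force': array([ 0.36543245, -0.3615551 ,  0.82398213]), 'moment': array([ 0.01986754,  0.00649167, -0.01006048]), 'gripper_width': 1.0016148183305562}
{'vfov': 56.48620976451181, 'cx': 286.8886699796036, 'cy': 208.75126225891353, 'T': array([[-9.69954278e-01,  1.30463378e-01, -2.05348500e-01,
         3.71052791e+02],
       [-2.43287167e-01, -5.19333383e-01,  8.19209492e-01,
         9.44290429e+02],
       [ 2.32505988e-04,  8.44554406e-01,  5.35469701e-01,
         6.33384639e+02],
       [ 0.00000000e+00,  0.00000000e+00,  0.00000000e+00,
         1.00000000e+00]])}
{'vfov': 45.0506529635895, 'cx': 287.2924016066514, 'cy': 206.6754588502639, 'T': array([[ 2.67438258e-02,  9.86233824e-01, -1.63179695e-01,
         3.53634614e+02],
       [-9.99456280e-01,  2.95293672e-02,  1.46683449e-02,
         6.99604274e+01],
       [ 1.92850110e-02,  1.62698683e-01,  9.86487317e-01,
         1.55929911e+03],
       [ 0.00000000e+00,  0.00000000e+00,  0.00000000e+00,
         1.00000000e+00]])}
```

View pics/side0.png

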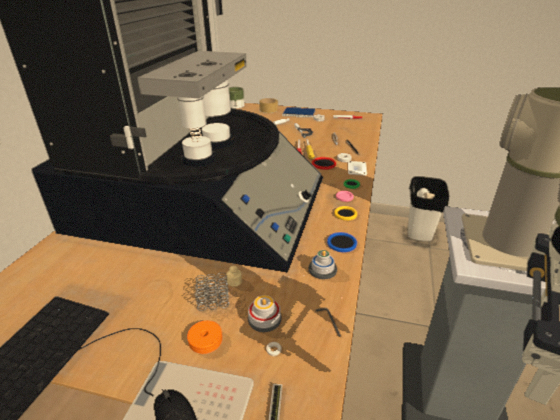

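View pics/top0.png

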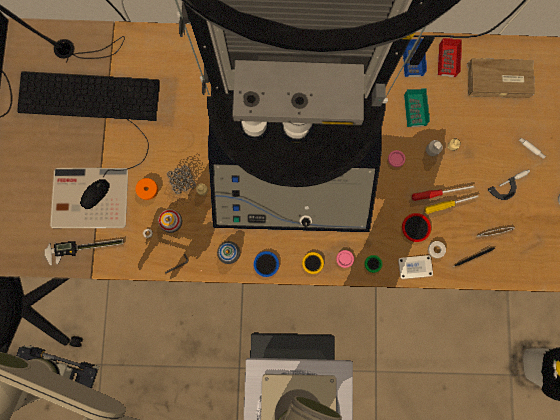

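```bash
cat > h.py <<'E'
from workcell import robot
import numpy as np, cv2
P={n:robot.camera_params(n) for n in("side","top")}
def ray(n,uv):
    p=P[n];f=210/np.tan(np.radians(p["vfov"]/2));uv=np.atleast_2d(uv).astype(float)
    d=np.c_[(uv[:,0]-p["cx"])/f,-(uv[:,1]-p["cy"])/f,-np.ones(len(uv))]
    return d
def at_z(n,uv,z):
    T=P[n]["T"];d=ray(n,uv)@T[:3,:3].T;o=T[:3,3]
    return o+d*((z-o[2])/d[:,2])[:,None]
def at_d(n,uv,dep):
    T=P[n]["T"];return T[:3,3]+(ray(n,uv)*np.asarray(dep)[:,None])@T[:3,:3].T
def proj(n,X):
    p=P[n];T=p["T"];f=210/np.tan(np.radians(p["vfov"]/2));c=(np.atleast_2d(X)-T[:3,3])@T[:3,:3]
    return np.c_[p["cx"]+f*c[:,0]/-c[:,2],p["cy"]-f*c[:,1]/-c[:,2]]
E
python3 - <<'E'
from h import *
names="disc_red disc_blue disc_yellow disc_green tray_red tray_blue tray_yellow tray_green carrier_a".split()
im={}
for n in("side","top"):
    p,d=robot.read_camera(n);im[n]=p
    for q in names:
        for r in robot.cut_out(n,q)[:3]:
            if r["confidence"]<.2: continue
            v,u=np.nonzero(r["pixels"]&(d>0));X=at_d(n,np.c_[u,v],d[v,u])
            print(n,q,round(r["confidence"],2),np.round(r["xy"]),len(u),"lo",X.min(0).round(),"hi",X.max(0).round(),"med",np.median(X,0).round(1), "atz8",at_z(n,r["xy"],8)[0].round(1))
s=im["side"]; a=cv2.resize(s[230:350,200:360],(800,600),interpolation=cv2.INTER_CUBIC);cv2.imwrite("pics/c1.png",a[:,:,::-1])
s=im["top"]; a=cv2.resize(s[190:310,140:300],(800,600),interpolation=cv2.INTER_CUBIC);cv2.imwrite("pics/c2.png",a[:,:,::-1])
E
```

```text
side disc_red 0.91 [261. 317.] 422 lo [523. 383.  12.] hi [587. 442.  35.] med [547.1 428.3  30.9] atz8 [560.6 407.7   8. ]
side disc_red 0.57 [203. 336.] 877 lo [619. 454.   2.] hi [686. 519.  25.] med [649.7 493.2  21.5] atz8 [657.9 482.2   8. ]
side disc_blue 0.83 [321. 265.] 281 lo [437. 207.  11.] hi [490. 254.  35.] med [460.6 241.8  30.2] atz8 [467.5 214.5   8. ]
side disc_yellow 0.9 [260. 309.] 403 lo [533. 348.   2.] hi [594. 428.  60.] med [552.9 414.2  51. ] atz8 [568.6 386.9   8. ]
side disc_green 0.46 [323. 257.] 115 lo [451. 216.  33.] hi [477. 240.  54.] med [463.7 234.3  48.3] atz8 [468.4 182.9   8. ]
side tray_red 0.66 [322. 163.] 250 lo [ 515. -397.    2.] hi [ 606. -307.   15.] med [ 558.5 -352.5    8.5] atz8 [ 563.4 -345.4    8. ]
side tray_red 0.53 [320. 267.] 279 lo [437. 174.   0.] hi [497. 254.  40.] med [462.7 241.2  30.2] atz8 [468.5 222.7   8. ]
side tray_blue 0.72 [340. 242.] 447 lo [396.  70.   3.] hi [469. 148.  15.] med [432.2 108.5   8.2] atz8 [434.6 110.1   8. ]
side tray_yellow 0.66 [345. 217.] 259 lo [407. -69.   3.] hi [472.   1.  14.] med [439.2 -
[... 1636 characters left out ...]
3 -36.    7.6] atz8 [442.3 -44.4   8. ]
top tray_yellow 0.72 [267. 263.] 468 lo [398.  73.  -4.] hi [471. 144.  21.] med [434.1 107.6   7.5] atz8 [435.4 103.2   8. ]
top tray_green 0.72 [396. 161.] 235 lo [ 749. -325.   -5.] hi [ 806. -267.   18.] med [ 776.7 -296.1    8.1] atz8 [ 766.4 -294.5    8. ]
top tray_green 0.63 [344. 258.] 243 lo [ 429. -159.   -3.] hi [ 481. -109.   25.] med [ 455.8 -134.1    8.1] atz8 [ 455.1 -131.5    8. ]
top tray_green 0.49 [372. 263.] 243 lo [ 416. -245.   -4.] hi [ 468. -194.   21.] med [ 443.5 -219.9    8.2] atz8 [ 444.3 -216.     8. ]
top carrier_a 0.48 [235. 258.] 150 lo [428. 188.  -2.] hi [489. 248.  62.] med [443.4 204.7  10.6] atz8 [445.7 202.9   8. ]
```

```bash
ls -la pics
```

```text
total 1872
drwxr-xr-x 2 agent agent   4096 Dec  6 15:23 .
drwxr-xr-x 3 agent agent   4096 Dec  6 15:23 ..
-rw-r--r-- 1 agent agent 527432 Dec  6 15:23 c1.png
-rw-r--r-- 1 agent agent 525911 Dec  6 15:23 c2.png
-rw-r--r-- 1 agent agent 406862 Dec  6 15:22 side0.png
-rw-r--r-- 1 agent agent 442210 Dec  6 15:23 top0.png
```

View crops.

View pics/c1.png

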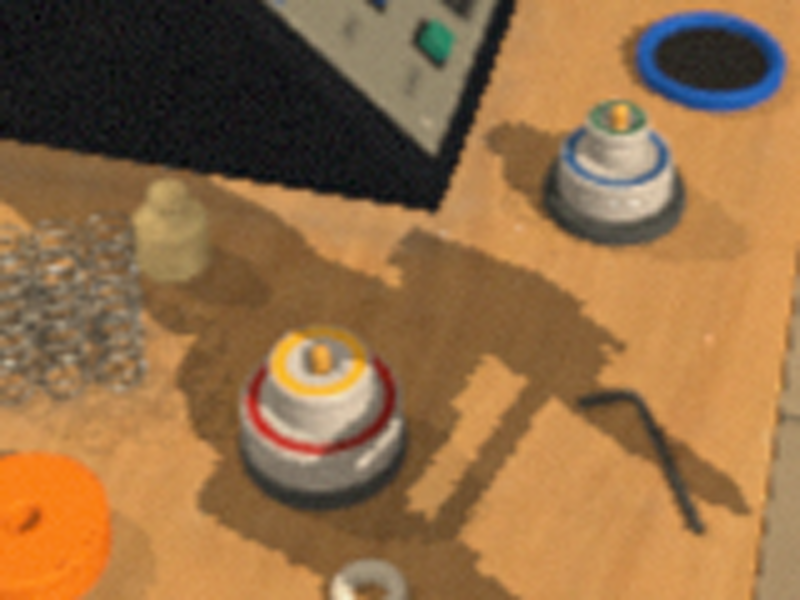

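View pics/c2.png

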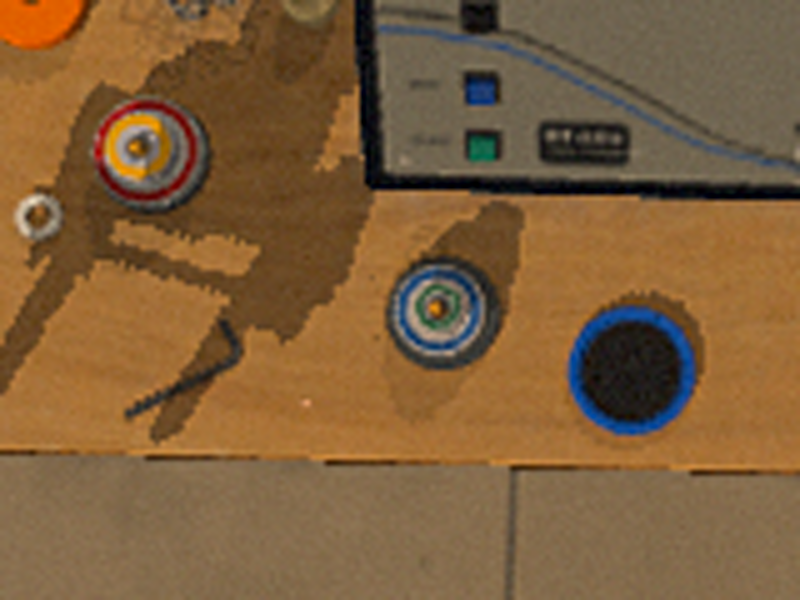

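```bash
cat > fit.py <<'E'
from h import *
from scipy.optimize import least_squares
def sat_mask(p,hue,tol,smin=110,vmin=40):
    h=cv2.cvtColor(p,cv2.COLOR_RGB2HSV).astype(int)
    dh=np.abs((h[...,0]-hue+90)%180-90)
    return (dh<=tol)&(h[...,1]>=smin)&(h[...,2]>=vmin)
def tray(n,p,hue,tol,X,Ro,z=10):
    u,v=proj(n,[X[0],X[1],z])[0]; m=sat_mask(p,hue,tol)
    r=40;w=np.zeros_like(m);w[int(v-r):int(v+r),int(u-r):int(u+r)]=1
    vv,uu=np.nonzero(m&w); W=at_z(n,np.c_[uu,vv],z)[:,:2]
    k=np.hypot(*(W-X[:2]).T)<Ro+12; W=W[k]
    # mean radius ring: points between recess and outer
    f=lambda c:np.hypot(*(W-c[:2]).T)-c[2]
    s=least_squares(f,[X[0],X[1],Ro-4],loss="soft_l1",f_scale=2)
    return s.x.round(1),len(W)
E
python3 - <<'E'
from fit import *
T={"red":((559.5,-352.5),45,0),"blue":((433.5,108),39,110),"yellow":((440,-35.5),33,25),"green":((442,-219.5),27,70)}
for n in("side","top"):
    p,d=robot.read_camera(n)
    for q,(X,R,h) in T.items(): print(n,q,tray(n,p,h,12,X,R))
tips={"a":((324,252.6),(227.6,251.6)),"b":((263.8,301.4),(168.2,219.6))}
for k,(s,t) in tips.items(): print(k,at_z("side",s,56)[0].round(1),at_z("top",t,56)[0].round(1))
E
```

```text
side red (array([ 556.4, -350.4,   41.1]), 186)
side blue (array([431.2, 111.5,  34.2]), 224)
side yellow (array([439.7, -34.1,  34.2]), 337)
side green (array([ 441.4, -214.6,   21. ]), 70)
top red (array([ 557.9, -353.1,   40.8]), 289)
top blue (array([432.3, 107.4,  34.2]), 208)
top yellow (array([439.6, -35.2,  35.6]), 501)
top green (array([ 441.7, -219.2,   22.2]), 117)
a [461.4 225.9  56. ] [462.3 220.6  56. ]
b [552.9 409.2  56. ] [552.6 401.8  56. ]
```

Request:
step_arm:
  series:
    - [0,0,0,0,0,-7]
    - [0,0,0,0,0,-14]
    - [0,0,0,0,0,-14.7]
    - [0,0,0,0,0,-14.7]
  fingers: 1

```text
t: 1.53
eef_pos: [152.4, 580.3, 218.6]
ee_rot: [0.0, 0.001, 1.0, -0.0]
contact_force: [-0.9, -0.1, 0.5]
gripper_width: 0.998
```

Run:
```python
from h import *
from scipy.spatial.transform import Rotation as R
s=robot.get_state();q=s["ee_rot"];print(s["eef_pos"],s["joints"].round(2));print(R.from_quat(q[[1,2,3,0]]).as_matrix().round(3))
```

```text
[152.37293337 580.3363621  218.61363083] [ 1.23  0.13  1.49 -0.    1.52 -0.34]
[[-1.     0.003  0.   ]
 [ 0.003  1.    -0.   ]
 [-0.    -0.    -1.   ]]
```

Request:
step_arm:
  series:
    - [-26,-30,0,0,0,0]
    - [-52,-60,0,0,0,0]
    - [-78,-90,0,0,0,0]
    - [-104,-120,0,0,0,0]
    - [-130,-150,0,0,0,0]
    - [-156,-180,0,0,0,0]
    - [-182,-210,0,0,0,0]
    - [-208,-240,0,0,0,0]
    - [-234,-270,0,0,0,0]
    - [-260,-300,0,0,0,0]

```text
t: 2.37
eef_pos: [413.3, 278.6, 219.0]
ee_rot: [0.0, 0.002, 1.0, 0.0]
contact_force: [0.6, 1.2, -0.0]
gripper_width: 1.0
```

Request:
step_arm:
  series:
    - [-20,-23,20,0,0,0]
    - [-40,-46,50,0,0,0]
    - [-50.6,-58.3,80,0,0,0]
    - [-50.6,-58.3,110,0,0,0]
    - [-50.6,-58.3,128,0,0,0]
    - [-50.6,-58.3,128,0,0,0]
    - [-50.6,-58.3,128,0,0,0]

```text
t: 2.95
eef_pos: [462.1, 221.6, 90.0]
ee_rot: [-0.001, 0.002, 1.0, -0.0]
contact_force: [0.7, -0.8, 1.3]
gripper_width: 1.001
```

```bash
cat > look.py <<'E'
import sys
from h import *
tag=sys.argv[1];b={"side":list(map(int,sys.argv[2].split(","))),"top":list(map(int,sys.argv[3].split(",")))}
o=[]
for n in("side","top"):
    p,d=robot.read_camera(n);u,v=b[n];o.append(cv2.resize(p[v:v+100,u:u+66],(396,600),interpolation=cv2.INTER_CUBIC))
cv2.imwrite(f"pics/{tag}.png",np.hstack(o)[:,:,::-1]);s=robot.get_state();print(s["t"],s["eef_pos"].round(1))
E
python3 look.py l1 290,190 195,200
```

```text
3.05 [464.  222.6  92.5]
```

View pics/l1.png

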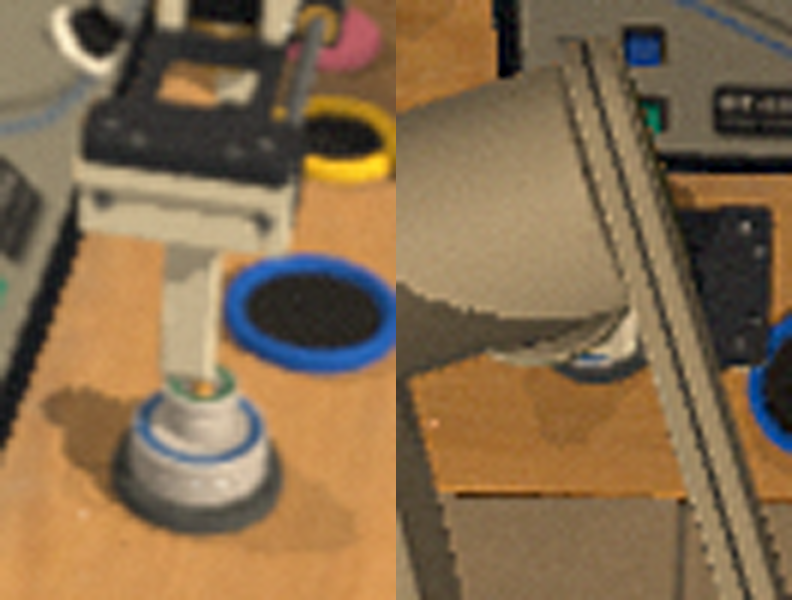

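Run:
```python
from h import *
for y in(46.5,64): print([proj("side",[464+dx,222.6+y,91])[0].round(1) for dx in(-7.5,0,7.5)])
print(proj("side",[463,222,56]),proj("top",[463,222,56]))
p,d=robot.read_camera("side");print(d[235:256:3,316:330:2].round())
print(at_d("side",np.array([[322,250],[322,245],[320,245],[326,245]]),d[[250,245,245,245],[322,322,320,326]]))
```

```text
[array([323.8, 252.5]), array([320.4, 251.9]), array([317.1, 251.4])]
[array([322.4, 257.4]), array([319. , 256.9]), array([315.6, 256.3])]
[[323.61496509 251.48020893]] [[227.14142786 251.35549401]]
[[ 821.  820.  818.  816.  817. 1067. 1065.]
 [ 827.  824.  824.  820.  822. 1056. 1040.]
 [ 829.  828.  828.  828.  827. 1042. 1024.]
 [ 836.  834.  831.  831.  837. 1036. 1022.]
 [ 841.  838.  837.  835.  845. 1021. 1019.]
 [ 844.  844.  843.  843.  855. 1011. 1010.]
 [1003.  920.  927.  915.  919.  923.  920.]]
[[459.09101695 281.69203401 107.05817735]
 [459.5196874  283.39683837 121.81316073]
 [463.58370414 284.94705116 122.2097412 ]
 [469.77544067 128.15408243   3.62541763]]
```

Request:
step_arm:
  series:
    - [-1,0,20,0,0,0]
    - [-1,0,35,0,0,0]
    - [-1,0,46,0,0,0]
    - [-1,0,50,0,0,0]
    - [-1,0,50,0,0,0]
  fingers: 0.55

```text
t: 3.52
eef_pos: [463.6, 222.0, 40.5]
ee_rot: [-0.0, 0.0, 1.0, -0.0]
contact_force: [0.6, -0.6, 0.4]
gripper_width: 0.688
```

```bash
python3 look.py l2 290,210 195,200;python3 look.py l3 290,210 195,200
```

```text
3.6167 [464.5 222.3  41.6]
3.7167 [464.8 222.3  41.9]
```

View pics/l3.png

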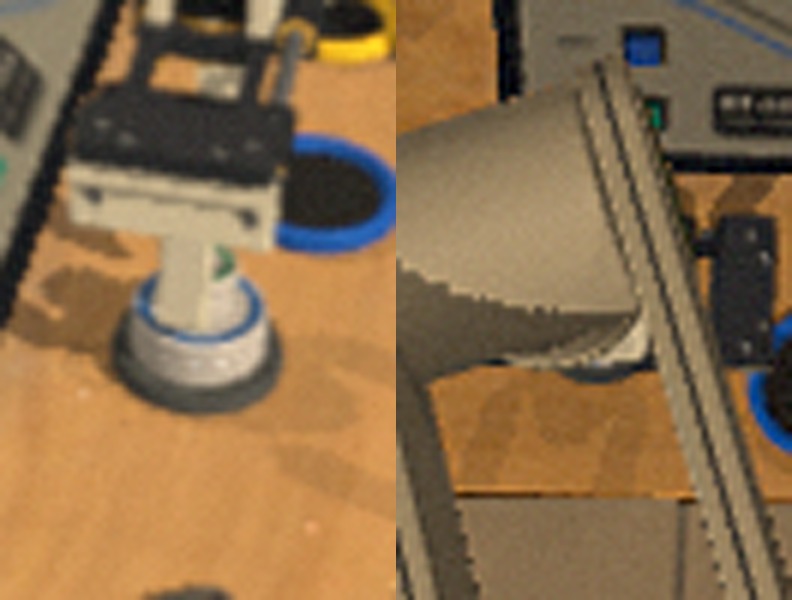

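Run:
```python
from h import *
z=lambda X:((proj("side",X)[0]-[290,210])*6).round(0)
for x in (460,464): print(x,z([x,222,30]),z([x,222,10]),"finger",[z([x+d,222+25+18,41]) for d in(-10,0,10)],z([x,222+25,41]))
```

```text
460 [206. 301.] [203. 340.] finger [array([215., 354.]), array([189., 350.]), array([163., 346.])] [197. 320.]
464 [196. 300.] [193. 338.] finger [array([204., 353.]), array([178., 348.]), array([152., 344.])] [186. 318.]
```

Request:
step_arm:
  series:
    - [1.5,0,0,0,0,0]
    - [1.5,0,0,0,0,0]
    - [1.5,0,0,0,0,0]
    - [1.5,0,0,0,0,0]
    - [1.5,0,0,0,0,0]
    - [1.5,0,0,0,0,0]
  fingers: 0.2
  grip_force: 12

```text
t: 4.22
eef_pos: [462.5, 222.1, 40.9]
ee_rot: [0.0, 0.0, 1.0, 0.0]
contact_force: [-2.1, 0.3, 2.8]
gripper_width: 0.316
```

Request:
step_arm:
  series:
    - [0,0,0,0,0,0]
    - [0,0,0,0,0,0]
    - [0,0,0,0,0,0]
    - [0,0,0,0,0,0]
  fingers: 0

```text
t: 4.55
eef_pos: [462.5, 222.1, 40.9]
ee_rot: [0.0, 0.0, 1.0, 0.0]
contact_force: [-1.3, -0.3, 3.3]
gripper_width: 0.313
```

Request:
step_arm:
  series:
    - [0,0,-10,0,0,0]
    - [0,0,-25,0,0,0]
    - [0,0,-45,0,0,0]
    - [0,0,-65,0,0,0]
    - [0,0,-80,0,0,0]
    - [0,0,-80,0,0,0]
    - [0,0,-80,0,0,0]
  grip_force: 15

```text
t: 5.13
eef_pos: [463.0, 222.1, 121.5]
ee_rot: [0.001, 0.0, 1.0, 0.0]
contact_force: [-1.2, -0.5, -1.6]
gripper_width: 0.313
```

```bash
python3 look.py l4 290,190 195,200
python3 - <<'E'
from h import *
z=lambda X:((proj("side",X)[0]-[290,190])*6).round(0)
for x in (459,462.5): print(z([x,222,131]),z([x,222,58]),z([x,222,30]))
E
```

```text
5.2333 [461.6 221.6 119.4]
[222. 213.] [212. 366.] [208. 422.]
[213. 212.] [203. 365.] [200. 420.]
```

View pics/l4.png

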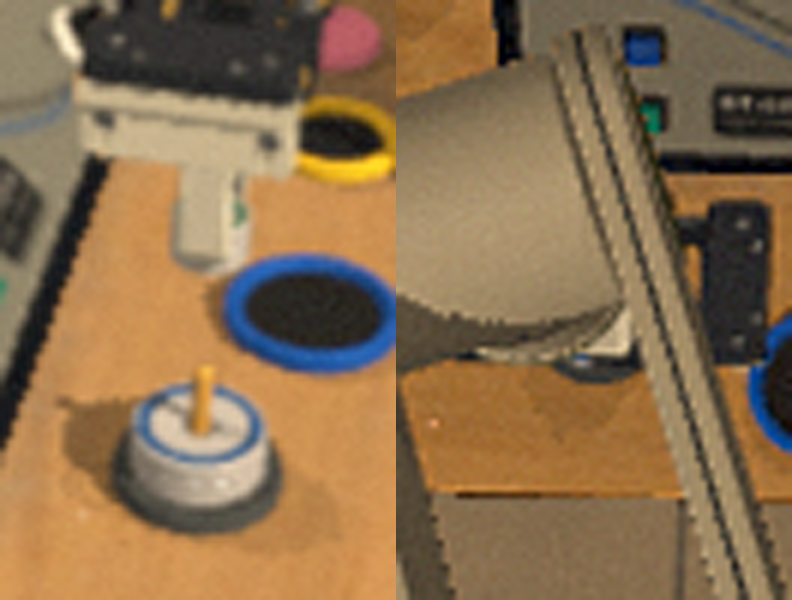

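Request:
step_arm:
  series:
    - [2,-25,0,0,0,0]
    - [4,-62,0,0,0,0]
    - [6,-100,0,0,0,0]
    - [8,-138,0,0,0,0]
    - [10,-176,0,0,0,0]
    - [12,-214,0,0,0,0]
    - [14,-252,0,0,0,0]
    - [16,-290,0,0,0,0]
    - [18,-328,0,0,0,0]
    - [20,-366,0,0,0,0]

```text
t: 6.07
eef_pos: [440.8, -145.4, 119.1]
ee_rot: [-0.001, 0.0, 1.0, 0.001]
contact_force: [0.8, -0.1, -0.4]
gripper_width: 0.316
```

Request:
step_arm:
  series:
    - [0.8,-30,0,0,0,0]
    - [0.8,-60,0,0,0,0]
    - [0.8,-74.7,15,0,0,0]
    - [0.8,-74.7,35,0,0,0]
    - [0.8,-74.7,55,0,0,0]
    - [0.8,-74.7,70,0,0,0]
    - [0.8,-74.7,70,0,0,0]
    - [0.8,-74.7,70,0,0,0]

```text
t: 6.73
eef_pos: [439.7, -217.7, 48.7]
ee_rot: [-0.002, 0.0, 1.0, 0.001]
contact_force: [0.2, 0.5, -1.4]
gripper_width: 0.311
```

```bash
python3 look.py l5 315,130 340,210
python3 - <<'E'
from h import *
z=lambda n,o,X:((proj(n,X)[0]-o)*6).round(0)
print(z("side",[315,130],[441.7,-218.7,10]),z("side",[315,130],[441.7,-218.7,40]),z("side",[315,130],[441.7,-218.7,60]),z("top",[340,210],[441.7,-218.7,10]),z("top",[340,210],[441.7,-218.7,60]))
E
```

```text
6.8333 [ 441.7 -218.7   51.1]
[218. 316.] [222. 268.] [226. 235.] [196. 321.] [215. 316.]
```

View pics/l5.png

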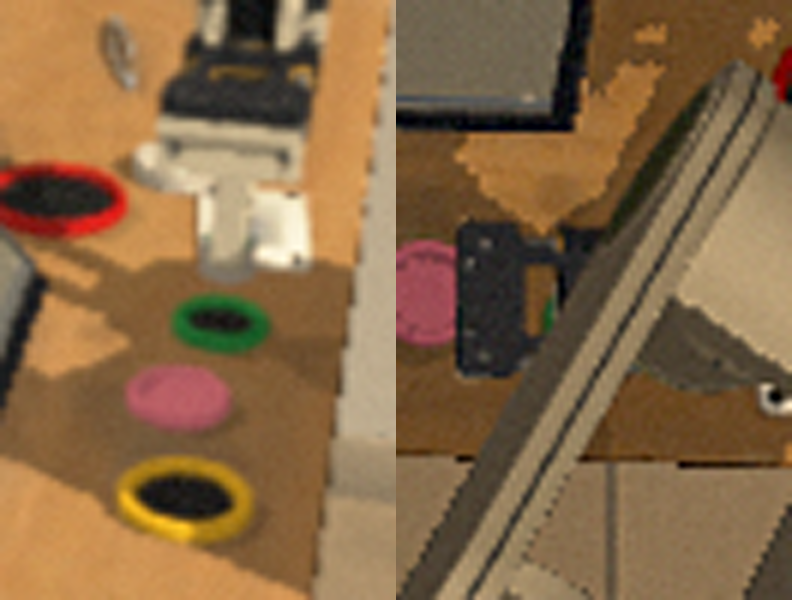

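Request:
step_arm:
  series:
    - [0,1.2,10,0,0,0]
    - [0,1.2,20,0,0,0]
    - [0,1.2,28,0,0,0]
    - [0,1.2,31,0,0,0]
    - [0,1.2,33,0,0,0]
    - [0,1.2,33,0,0,0]

```text
t: 7.33
eef_pos: [441.0, -217.2, 16.9]
ee_rot: [-0.001, 0.0, 1.0, 0.0]
contact_force: [-0.0, 0.1, -1.6]
gripper_width: 0.312
```

Request:
step_arm:
  series:
    - [0,0,0.7,0,0,0]
    - [0,0,1.4,0,0,0]
    - [0,0,2.0,0,0,0]
    - [0,0,2.0,0,0,0]

```text
t: 7.67
eef_pos: [441.8, -217.7, 15.9]
ee_rot: [0.0, 0.0, 1.0, -0.0]
contact_force: [0.1, -0.5, -0.8]
gripper_width: 0.312
```

```bash
python3 look.py l6 315,130 340,210
python3 - <<'E'
from h import *
z=lambda n,o,X:((proj(n,X)[0]-o)*6).round(0)
print(z("side",[315,130],[441.7,-217.5,25]));s=robot.get_state();print(s["contact_force"],s["eef_pos"])
E
```

```text
7.7667 [ 441.7 -217.7   15.9]
[220. 293.]
[ 0.06623716  0.08514559 -0.69763407] [ 441.71562775 -217.68699742   15.90176013]
```

View pics/l6.png

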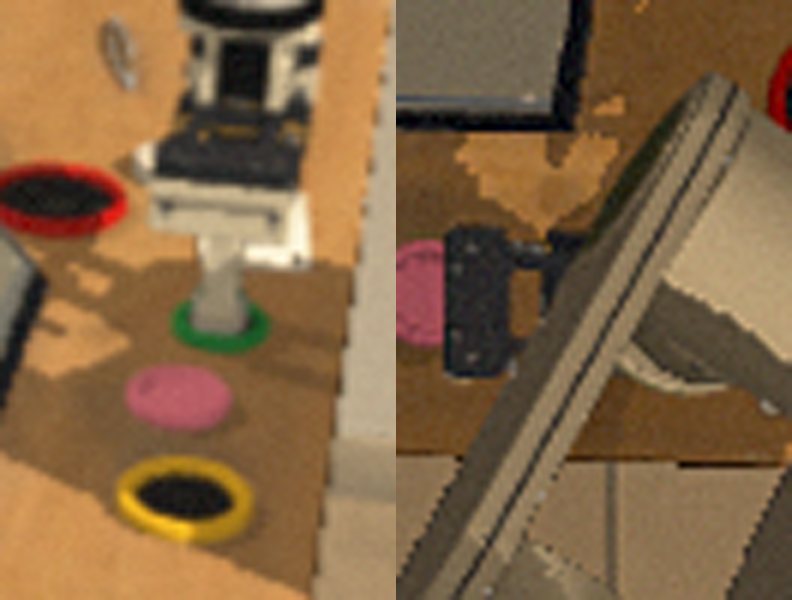

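Request:
step_arm:
  series:
    - [0,0,0.5,0,0,0]
    - [0,0,0.8,0,0,0]
    - [0,0,0.8,0,0,0]
    - [0,0,0.8,0,0,0]

```text
t: 8.1
eef_pos: [441.8, -217.7, 15.8]
ee_rot: [0.0, 0.0, 1.0, -0.0]
contact_force: [-3.0, 1.6, 8.3]
gripper_width: 0.317
```

Request:
step_arm:
  series:
    - [0,0,0,0,0,0]
    - [0,0,0,0,0,0]
    - [0,0,0,0,0,0]
    - [0,0,0,0,0,0]
  fingers: 0.5

```text
t: 8.43
eef_pos: [441.4, -217.5, 14.7]
ee_rot: [-0.0, 0.0, 1.0, 0.0]
contact_force: [0.7, 0.0, -0.8]
gripper_width: 0.495
```

Request:
step_arm:
  series:
    - [0,0,-20,0,0,0]
    - [0,0,-60,0,0,0]
    - [0,0,-100,0,0,0]
    - [-5,40,-105,0,0,0]
    - [-10,80,-105,0,0,0]
    - [-14,120,-105,0,0,0]
    - [-17,160,-105,0,0,0]
    - [-19,200,-105,0,0,0]
    - [-21,240,-105,0,0,0]
    - [-21,280,-105,0,0,0]
  fingers: 0.9

```text
t: 9.27
eef_pos: [462.5, 64.4, 120.0]
ee_rot: [0.0, 0.0, 1.0, 0.0]
contact_force: [0.0, 0.2, -0.2]
gripper_width: 0.899
```

```bash
python3 look.py l7 315,130 340,210
```

```text
9.3667 [462.   67.7 119.8]
```

View pics/l7.png

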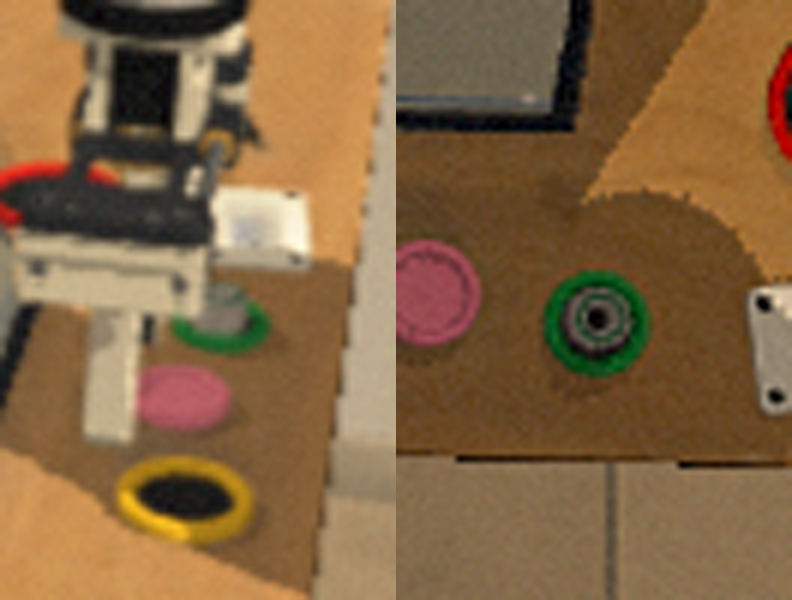

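Run:
```python
from fit import *
p,d=robot.read_camera("top")
m=sat_mask(p,70,15,80,30)
for lo,hi,z in((17,30,10),(0,15,25)):
    u0,v0=proj("top",[441.7,-218,z])[0]
    vv,uu=np.nonzero(m);W=at_z("top",np.c_[uu,vv],z)[:,:2];r=np.hypot(*(W-[441.7,-218]).T);W=W[(r>lo)&(r<hi)]
    s=least_squares(lambda c:np.hypot(*(W-c[:2]).T)-c[2],[441.7,-218,20],loss="soft_l1");print(z,s.x,len(W))
# disc top depth
v,u=np.mgrid[240:290,340:400].reshape(2,-1);X=at_d("top",np.c_[u,v],d[v,u]);r=np.hypot(*(X[:,:2]-[441.7,-218]).T)
k=(r<22)&(X[:,2]>18);print(X[k].mean(0),X[k].min(0),X[k].max(0),np.median(X[k][:,2]))
```

```text
10 [ 442.07598269 -219.41531254   22.51036251] 116
25 [ 444.14901883 -218.67488149   10.8714684 ] 16
[ 443.60350887 -217.79220329   25.36187328] [ 424.36022775 -232.78687741   18.92481617] [ 457.71081677 -204.23724666   34.37338518] 25.19660806813704
```

Request:
step_arm:
  series:
    - [0,40,0,0,0,0]
    - [0,80,0,0,0,0]
    - [0,120,0,0,0,0]
    - [0,150,0,0,0,0]
    - [0,159.5,0,0,0,0]
    - [0,159.5,10,0,0,0]
    - [0,159.5,40,0,0,0]
    - [0,159.5,70,0,0,0]
    - [0,159.5,90,0,0,0]
    - [0,159.5,99,0,0,0]

```text
t: 10.25
eef_pos: [460.1, 218.5, 16.5]
ee_rot: [-0.003, 0.001, 1.0, -0.001]
contact_force: [-0.2, -0.4, -0.1]
gripper_width: 0.901
```

Request:
step_arm:
  series:
    - [0,0,0,0,0,0]
    - [0,0,0,0,0,0]
    - [0,0,0,0,0,0]
    - [0,0,0,0,0,0]
    - [0,0,0,0,0,0]
    - [0,0,0,0,0,0]
  fingers: 0.4
  grip_force: 20

```text
t: 10.75
eef_pos: [464.0, 222.6, 22.5]
ee_rot: [0.001, 0.0, 1.0, 0.001]
contact_force: [-0.2, 0.1, 5.3]
gripper_width: 0.572
```

Request:
step_arm:
  series:
    - [0,0,0,0,0,0]
    - [0,0,-10,0,0,0]
    - [0,0,-25,0,0,0]
    - [0,0,-45,0,0,0]
    - [0,0,-65,0,0,0]
    - [0,0,-75,0,0,0]
    - [0,0,-75,0,0,0]
    - [0,0,-75,0,0,0]
  fingers: 0.3
  grip_force: 25

```text
t: 11.42
eef_pos: [462.7, 222.0, 96.0]
ee_rot: [0.0, 0.0, 1.0, 0.0]
contact_force: [0.9, -1.0, -3.3]
gripper_width: 0.567
```

```bash
python3 look.py l8 290,190 195,200
python3 - <<'E'
from h import *
z=lambda X:((proj("side",X)[0]-[290,190])*6).round(0)
x=462.5;print(z([x,222,105]),z([x,222,85]),z([x,222,58]))
E
```

```text
11.5167 [461.5 221.5  94.4]
[209. 268.] [207. 310.] [203. 365.]
```

View pics/l8.png

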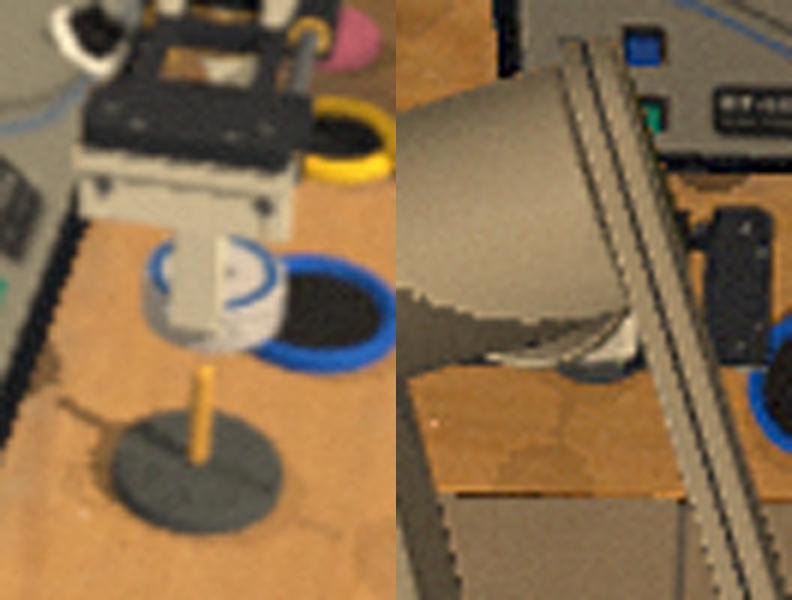

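Request:
step_arm:
  series:
    - [5,-25,0,0,0,0]
    - [14,-60,0,0,0,0]
    - [24,-95,0,0,0,0]
    - [28.7,-113.5,5,0,0,0]
    - [28.7,-113.5,20,0,0,0]
    - [28.7,-113.5,35,0,0,0]
    - [28.7,-113.5,45,0,0,0]
    - [28.7,-113.5,45,0,0,0]
    - [28.7,-113.5,45,0,0,0]

```text
t: 12.27
eef_pos: [432.6, 108.5, 49.6]
ee_rot: [-0.002, -0.0, 1.0, -0.0]
contact_force: [0.2, 0.6, -2.4]
gripper_width: 0.567
```

```bash
python3 look.py l9 305,170 235,210
python3 - <<'E'
from h import *
z=lambda n,o,X:((proj(n,X)[0]-o)*6).round(0)
for n,o in(("side",[305,170]),("top",[235,210])): print(n,z(n,o,[432.3,108.5,10]),z(n,o,[432.3,108.5,60]),z(n,o,[432.3,108.5,40]))
E
```

```text
12.3667 [434.1 108.7  51.2]
side [218. 425.] [227. 331.] [224. 369.]
top [183. 322.] [181. 317.] [182. 319.]
```

View pics/l9.png

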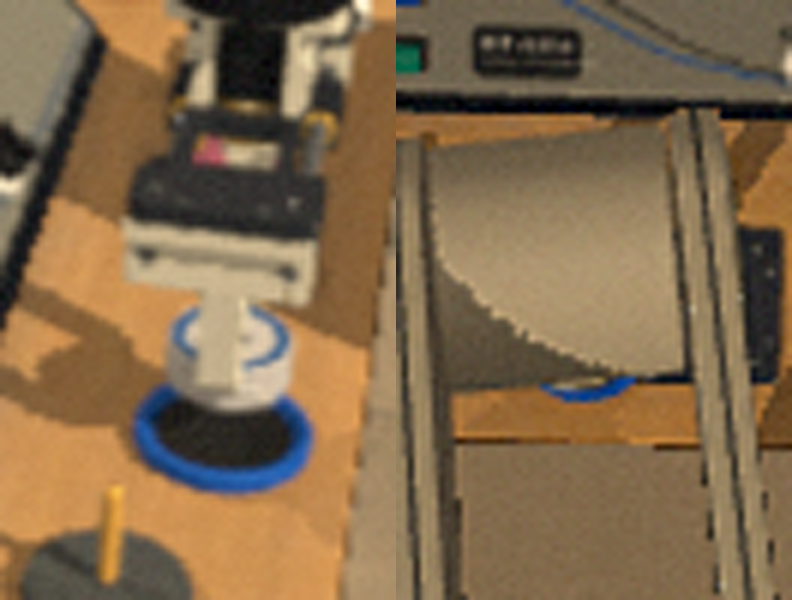

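Request:
step_arm:
  series:
    - [0,0,10,0,0,0]
    - [0,0,20,0,0,0]
    - [0,0,28,0,0,0]
    - [0,0,31,0,0,0]
    - [0,0,33,0,0,0]
    - [0,0,33.7,0,0,0]
    - [0,0,34.4,0,0,0]
    - [0,0,34.4,0,0,0]

```text
t: 13.03
eef_pos: [433.7, 108.5, 17.4]
ee_rot: [-0.001, 0.0, 1.0, -0.0]
contact_force: [-6.3, -1.6, 11.7]
gripper_width: 0.574
```

Request:
step_arm:
  series:
    - [0,0,0.4,0,0,0]
    - [0,0,0.8,0,0,0]
    - [0,0,0.8,0,0,0]
    - [0,0,0.8,0,0,0]

```text
t: 13.37
eef_pos: [433.8, 108.5, 17.3]
ee_rot: [-0.001, 0.0, 1.0, -0.0]
contact_force: [-12.9, -2.5, 21.2]
gripper_width: 0.57
```

```bash
python3 look.py l10 305,170 235,210
```

```text
13.4667 [433.8 108.5  17.3]
```

View pics/l10.png

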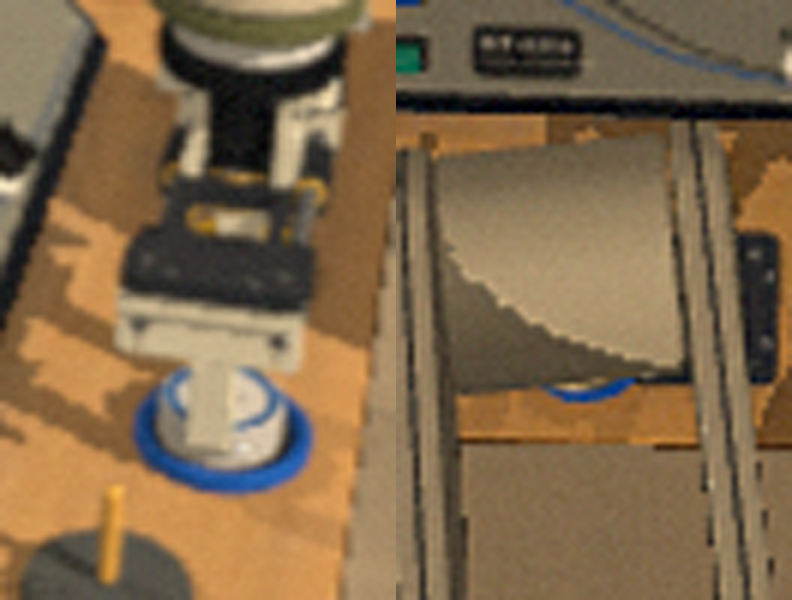

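Request:
step_arm:
  series:
    - [0,0,-1.0,0,0,0]
    - [0,0,-1.0,0,0,0]
    - [0,0,-1.0,0,0,0]

```text
t: 13.72
eef_pos: [434.3, 108.6, 17.5]
ee_rot: [0.0, 0.0, 1.0, 0.0]
contact_force: [-4.9, -0.7, 9.3]
gripper_width: 0.567
```

Request:
step_arm:
  series:
    - [0,0,0,0,0,0]
    - [0,0,0,0,0,0]
    - [0,0,0,0,0,0]
    - [0,0,0,0,0,0]
    - [0,0,0,0,0,0]
  fingers: 0.9

```text
t: 14.13
eef_pos: [433.9, 108.5, 16.5]
ee_rot: [-0.0, 0.0, 1.0, 0.0]
contact_force: [0.6, 0.1, 0.1]
gripper_width: 0.871
```

Request:
step_arm:
  series:
    - [0,0,-20,0,0,0]
    - [0,0,-60,0,0,0]
    - [0,0,-100,0,0,0]
    - [0,0,-130,0,0,0]
    - [-20,35,-130,0,0,0]
    - [-40,70,-130,0,0,0]
    - [-60,105,-130,0,0,0]
    - [-75,140,-130,0,0,0]
    - [-90,175,-130,0,0,0]
    - [-100,210,-130,0,0,0]

```text
t: 14.97
eef_pos: [534.9, 320.2, 146.2]
ee_rot: [0.0, 0.0, 1.0, -0.0]
contact_force: [0.4, -1.4, 1.0]
gripper_width: 0.897
```

```bash
python3 look.py l11 305,170 235,210
```

```text
15.0667 [533.9 322.8 145.1]
```

View pics/l11.png

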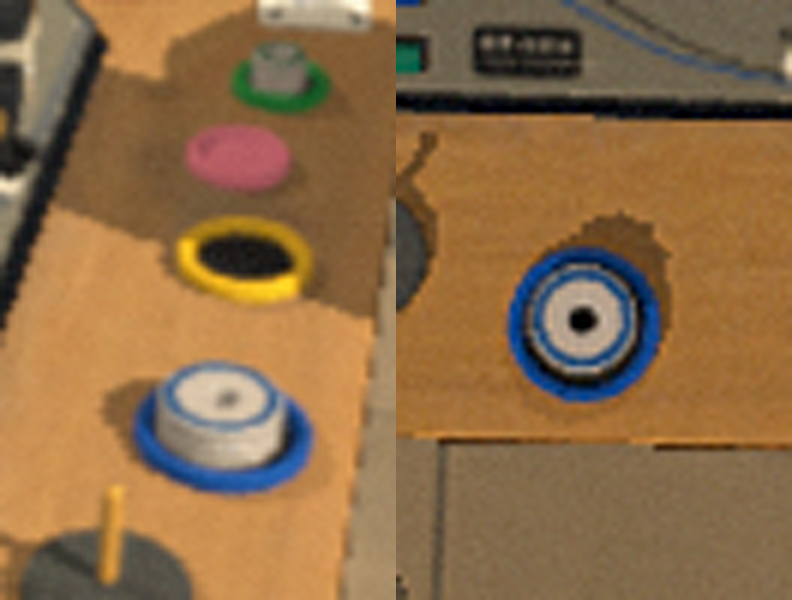

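Request:
step_arm:
  series:
    - [-9,35,0,0,0,0]
    - [-18.7,70,0,0,0,0]
    - [-18.7,85.5,0,0,0,0]
    - [-18.7,85.5,30,0,0,0]
    - [-18.7,85.5,55,0,0,0]
    - [-18.7,85.5,60,0,0,0]
    - [-18.7,85.5,60,0,0,0]
    - [-18.7,85.5,60,0,0,0]

```text
t: 15.73
eef_pos: [552.7, 403.4, 87.1]
ee_rot: [-0.0, 0.0, 1.0, -0.0]
contact_force: [0.5, 0.8, 1.3]
gripper_width: 0.9
```

```bash
python3 look.py l12 230,240 135,170
python3 - <<'E'
from fit import *
z=lambda n,o,X:((proj(n,X)[0]-o)*6).round(0)
print([z("side",[230,240],[x,y,zz]) for x,y,zz in((552.7,404,58),(552.7,404,50),(552.7,404,30),(552.7,404+46,87),(552.7,404+55,87))])
p,d=robot.read_camera("top")
v,u=np.mgrid[235:290,240:295].reshape(2,-1);X=at_d("top",np.c_[u,v],d[v,u]);r=np.hypot(*(X[:,:2]-[433,108.5]).T)
k=(r<25)&(X[:,2]>18)&(r>9);print(np.linalg.lstsq(np.c_[X[k][:,:2]-[433,108.5],np.ones(k.sum())],X[k][:,2],rcond=None)[0])
E
```

```text
15.8333 [553.9 404.2  89.1]
[array([208., 353.]), array([208., 370.]), array([210., 412.]), array([162., 390.]), array([153., 411.])]
[8.00749786e-03 1.71572746e-02 2.59970736e+01]
```

View pics/l12.png

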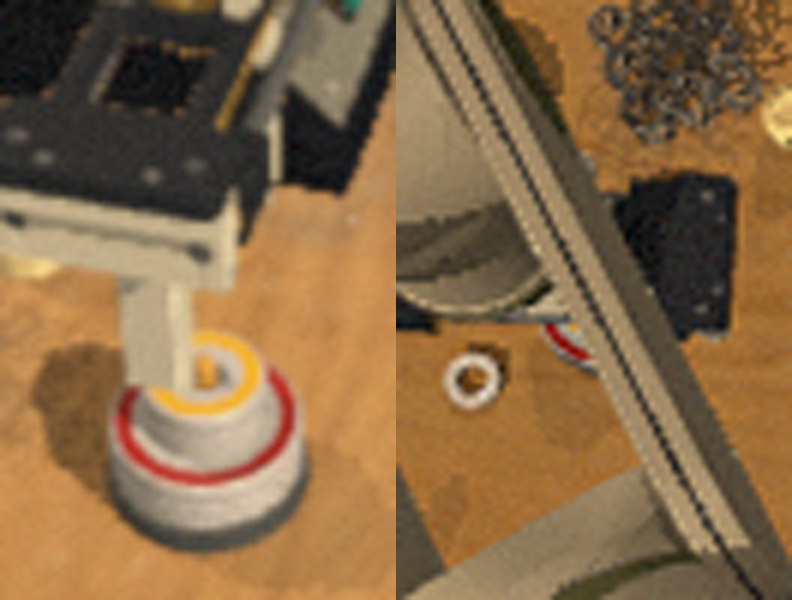

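Request:
step_arm:
  series:
    - [-1.3,1,20,0,0,0]
    - [-1.3,1,35,0,0,0]
    - [-1.3,1,43,0,0,0]
    - [-1.3,1,45.5,0,0,0]
    - [-1.3,1,45.5,0,0,0]
    - [-1.3,1,45.5,0,0,0]
  fingers: 0.65

```text
t: 16.38
eef_pos: [554.0, 405.0, 41.5]
ee_rot: [0.0, 0.0, 1.0, 0.0]
contact_force: [0.1, -0.2, -0.0]
gripper_width: 0.651
```

Request:
step_arm:
  series:
    - [0,0,0,0,0,0]
    - [0,0,0,0,0,0]
    - [0,0,0,0,0,0]
    - [0,0,0,0,0,0]
    - [0,0,0,0,0,0]
  fingers: 0.3
  grip_force: 15

```text
t: 16.8
eef_pos: [554.3, 405.4, 41.9]
ee_rot: [0.001, 0.0, 1.0, 0.0]
contact_force: [-0.1, 0.3, 1.6]
gripper_width: 0.442
```

Request:
step_arm:
  series:
    - [0,0,0,0,0,0]
    - [0,0,-10,0,0,0]
    - [0,0,-25,0,0,0]
    - [0,0,-45,0,0,0]
    - [0,0,-65,0,0,0]
    - [0,0,-75,0,0,0]
    - [0,0,-75,0,0,0]
    - [0,0,-75,0,0,0]
  grip_force: 20

```text
t: 17.47
eef_pos: [554.4, 405.2, 117.2]
ee_rot: [0.001, 0.0, 1.0, 0.0]
contact_force: [-0.6, 0.4, -2.1]
gripper_width: 0.439
```

```bash
python3 look.py l13 230,230 135,170
python3 - <<'E'
from fit import *
z=lambda n,o,X:((proj(n,X)[0]-o)*6).round(0)
print([z("side",[230,230],[554,405,zz]) for zz in(125,105,58)])
E
```

```text
17.5667 [553.1 404.4 114.6]
[array([197., 264.]), array([199., 310.]), array([203., 415.])]
```

View pics/l13.png

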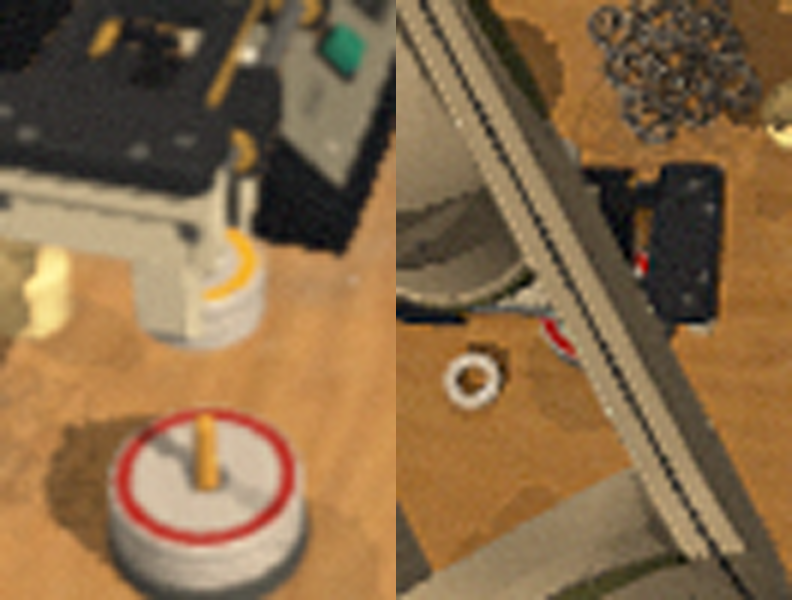

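Request:
step_arm:
  series:
    - [25,-5,0,0,0,0]
    - [58,-20,0,0,0,0]
    - [90,-40,0,0,0,0]
    - [110,-72,0,0,0,0]
    - [114.4,-108,0,0,0,0]
    - [114.4,-146,0,0,0,0]
    - [114.4,-184,0,0,0,0]
    - [114.4,-222,0,0,0,0]
    - [114.4,-260,0,0,0,0]
    - [114.4,-298,0,0,0,0]

```text
t: 18.4
eef_pos: [437.9, 105.2, 114.7]
ee_rot: [-0.001, -0.0, 1.0, -0.0]
contact_force: [0.9, -0.6, -2.3]
gripper_width: 0.442
```

Request:
step_arm:
  series:
    - [0,-35,0,0,0,0]
    - [0,-70,0,0,0,0]
    - [0,-105,0,0,0,0]
    - [0,-130,10,0,0,0]
    - [0,-141.5,30,0,0,0]
    - [0,-141.5,50,0,0,0]
    - [0,-141.5,64,0,0,0]
    - [0,-141.5,64,0,0,0]
    - [0,-141.5,64,0,0,0]

```text
t: 19.15
eef_pos: [437.6, -34.3, 50.5]
ee_rot: [-0.002, 0.0, 1.0, 0.0]
contact_force: [-0.7, 0.6, -2.4]
gripper_width: 0.44
```

```bash
python3 look.py l14 315,150 280,210
python3 - <<'E'
from fit import *
z=lambda n,o,X:((proj(n,X)[0]-o)*6).round(0)
print([z("side",[315,150],[439.6,-34.5,zz]) for zz in(10,41,61)])
E
```

```text
19.25 [439.6 -34.4  52.6]
[array([181., 371.]), array([186., 317.]), array([190., 282.])]
```

View pics/l14.png

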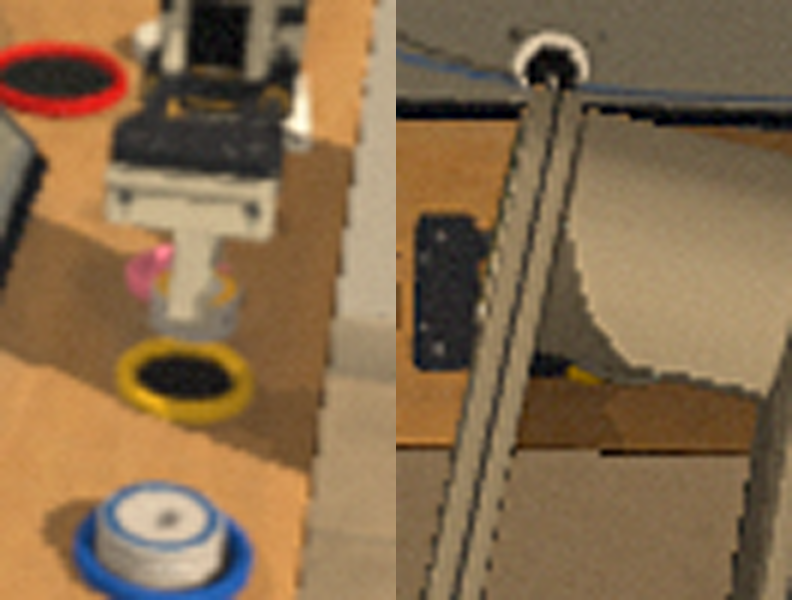

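Request:
step_arm:
  series:
    - [-0.7,0,10,0,0,0]
    - [-0.7,0,20,0,0,0]
    - [-0.7,0,29,0,0,0]
    - [-0.7,0,32,0,0,0]
    - [-0.7,0,34,0,0,0]
    - [-0.7,0,34.7,0,0,0]
    - [-0.7,0,35.4,0,0,0]
    - [-0.7,0,35.4,0,0,0]
    - [-0.7,0,35.4,0,0,0]

```text
t: 20.0
eef_pos: [440.5, -34.6, 17.1]
ee_rot: [0.0, 0.0, 1.0, -0.0]
contact_force: [-0.1, 0.1, -1.1]
gripper_width: 0.439
```

Request:
step_arm:
  series:
    - [0,0,0.4,0,0,0]
    - [0,0,0.8,0,0,0]
    - [0,0,0.8,0,0,0]
    - [0,0,0.8,0,0,0]

```text
t: 20.33
eef_pos: [440.6, -34.6, 16.9]
ee_rot: [0.0, 0.0, 1.0, -0.0]
contact_force: [-3.7, -0.2, 7.6]
gripper_width: 0.441
```

Contact felt at the expected height; release and retreat.

Request:
step_arm:
  series:
    - [0,0,-0.5,0,0,0]
    - [0,0,-0.5,0,0,0]
    - [0,0,-0.5,0,0,0]
    - [0,0,-0.5,0,0,0]
    - [0,0,-0.5,0,0,0]
  fingers: 0.75

```text
t: 20.75
eef_pos: [440.2, -34.5, 16.4]
ee_rot: [0.0, 0.0, 1.0, -0.0]
contact_force: [-0.2, -0.5, -0.3]
gripper_width: 0.731
```

Request:
step_arm:
  series:
    - [0,0,-20,0,0,0]
    - [0,0,-60,0,0,0]
    - [0,0,-100,0,0,0]
    - [0,35,-130,0,0,0]
    - [0,75,-130,0,0,0]
    - [0,115,-130,0,0,0]
    - [0,155,-130,0,0,0]
    - [0,195,-130,0,0,0]
    - [0,235,-130,0,0,0]
    - [0,270,-130,0,0,0]
  fingers: 0.95

```text
t: 21.58
eef_pos: [439.7, 238.0, 146.5]
ee_rot: [0.0, -0.0, 1.0, 0.0]
contact_force: [0.2, -0.9, -0.8]
gripper_width: 0.955
```

```bash
python3 look.py l15 315,150 280,210
```

```text
21.6833 [439.4 240.  146.4]
```

View pics/l15.png

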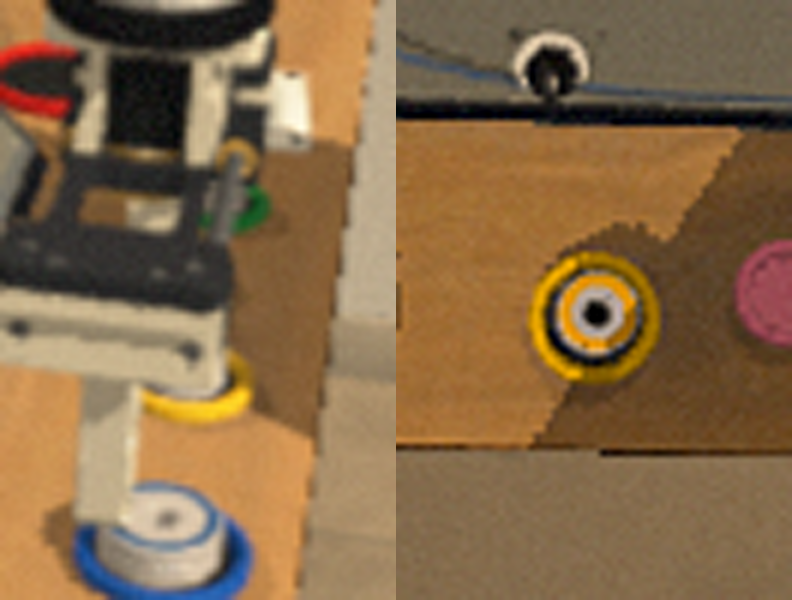

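Request:
step_arm:
  series:
    - [-5,35,0,0,0,0]
    - [-15,70,0,0,0,0]
    - [-35,103,0,0,0,0]
    - [-60,132,0,0,0,0]
    - [-88,155,0,0,0,0]
    - [-110,168,0,0,0,0]
    - [-113.7,169.5,0,0,0,0]
    - [-113.7,169.5,30,0,0,0]
    - [-113.7,169.5,60,0,0,0]
    - [-113.7,169.5,60,0,0,0]
  fingers: 1

```text
t: 22.52
eef_pos: [550.1, 401.7, 78.7]
ee_rot: [-0.005, 0.0, 1.0, -0.003]
contact_force: [-1.7, -1.3, -0.9]
gripper_width: 0.996
```

Request:
step_arm:
  series:
    - [0,0,0,0,0,0]
    - [0,0,20,0,0,0]
    - [0,0,40,0,0,0]
    - [0,0,55,0,0,0]
    - [0,0,62,0,0,0]
    - [0,0,65.6,0,0,0]
    - [0,0,65.6,0,0,0]
    - [0,0,65.6,0,0,0]

```text
t: 23.18
eef_pos: [554.6, 405.3, 22.1]
ee_rot: [0.001, 0.0, 1.0, 0.0]
contact_force: [0.6, -1.0, 1.1]
gripper_width: 1.003
```

```bash
python3 look.py l16 230,240 135,170
```

```text
23.2833 [554.8 405.5  22.4]
```

View pics/l16.png

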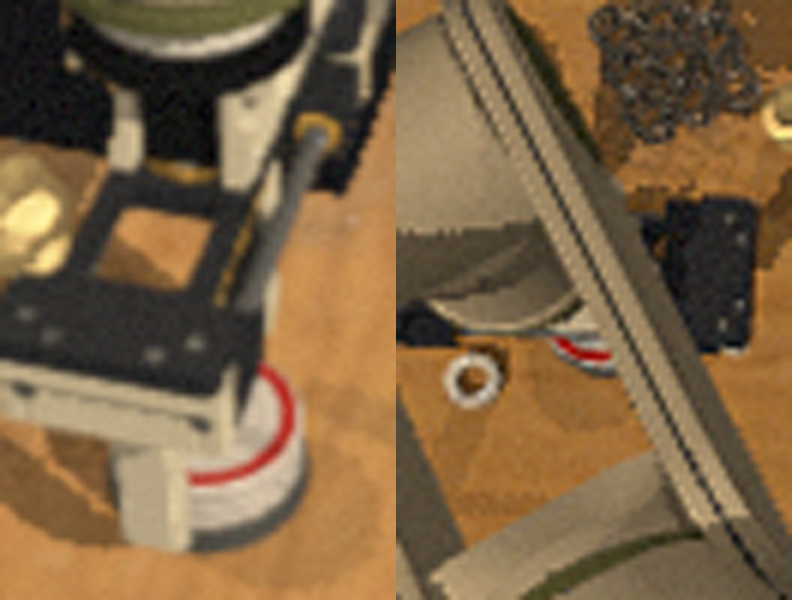

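Fingers straddle the red disc at the right height. Close.

Request:
step_arm:
  series:
    - [0,0,0,0,0,0]
    - [0,0,0,0,0,0]
    - [0,0,0,0,0,0]
    - [0,0,0,0,0,0]
    - [0,0,0,0,0,0]
    - [0,0,0,0,0,0]
  fingers: 0.5
  grip_force: 30

```text
t: 23.78
eef_pos: [554.0, 405.3, 21.0]
ee_rot: [0.0, 0.0, 1.0, 0.0]
contact_force: [-0.1, 2.4, -0.1]
gripper_width: 0.7
```

Request:
step_arm:
  series:
    - [0,0,0,0,0,0]
    - [0,0,-10,0,0,0]
    - [0,0,-25,0,0,0]
    - [0,0,-45,0,0,0]
    - [0,0,-65,0,0,0]
    - [0,0,-80,0,0,0]
    - [0,0,-95,0,0,0]
    - [0,0,-95,0,0,0]
    - [0,0,-95,0,0,0]
  grip_force: 35

```text
t: 24.53
eef_pos: [554.6, 405.3, 117.3]
ee_rot: [0.001, 0.0, 1.0, 0.001]
contact_force: [-0.4, 0.1, -5.4]
gripper_width: 0.698
```

```bash
python3 look.py l17 230,230 135,170
python3 - <<'E'
from fit import *
z=lambda n,o,X:((proj(n,X)[0]-o)*6).round(0)
print([z("side",[230,230],[554,405,zz]) for zz in(125,105,58)])
E
```

```text
24.6333 [553.2 404.4 114.4]
[array([197., 264.]), array([199., 310.]), array([203., 415.])]
```

View pics/l17.png

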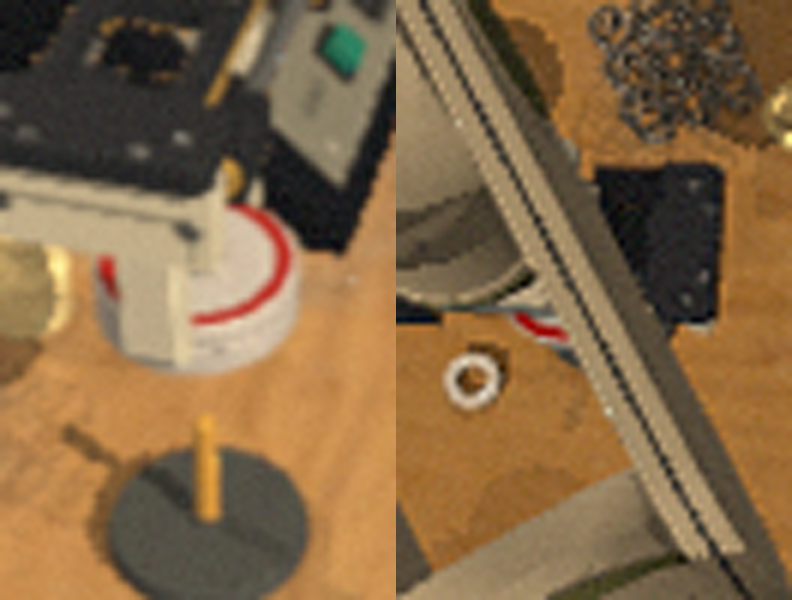

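Request:
step_arm:
  series:
    - [25,-5,0,0,0,0]
    - [58,-20,0,0,0,0]
    - [88,-40,0,0,0,0]
    - [108,-70,0,0,0,0]
    - [114,-106,0,0,0,0]
    - [114,-144,0,0,0,0]
    - [114,-182,0,0,0,0]
    - [114,-220,0,0,0,0]
    - [114,-258,0,0,0,0]
    - [114,-296,0,0,0,0]

```text
t: 25.47
eef_pos: [438.3, 107.2, 114.4]
ee_rot: [-0.001, -0.0, 1.0, -0.0]
contact_force: [1.0, -0.1, -5.5]
gripper_width: 0.697
```

Request:
step_arm:
  series:
    - [0,-37,0,0,0,0]
    - [0,-74,0,0,0,0]
    - [0,-111,0,0,0,0]
    - [0,-148,0,0,0,0]
    - [0,-185,0,0,0,0]
    - [0,-222,0,0,0,0]
    - [0,-259,0,0,0,0]
    - [0,-296,0,0,0,0]
    - [0,-333,0,0,0,0]
    - [0,-370,0,0,0,0]

```text
t: 26.3
eef_pos: [438.5, -262.3, 114.3]
ee_rot: [-0.001, 0.0, 1.0, 0.001]
contact_force: [0.3, 0.3, -5.0]
gripper_width: 0.693
```

Request:
step_arm:
  series:
    - [-3,-36,0,0,0,0]
    - [-15,-68,0,0,0,0]
    - [-40,-88,0,0,0,0]
    - [-75,-91,0,0,0,0]
    - [-105,-91,0,0,0,0]
    - [-117.2,-91,10,0,0,0]
    - [-117.2,-91,35,0,0,0]
    - [-117.2,-91,60,0,0,0]
    - [-117.2,-91,60,0,0,0]
    - [-117.2,-91,60,0,0,0]

```text
t: 27.13
eef_pos: [554.4, -350.1, 52.0]
ee_rot: [-0.003, 0.0, 1.0, 0.002]
contact_force: [0.0, -0.2, -5.2]
gripper_width: 0.699
```

```bash
python3 look.py l18 290,100 385,180
python3 - <<'E'
from fit import *
z=lambda n,o,X:((proj(n,X)[0]-o)*6).round(0)
print([z("side",[290,100],[557.7,-352,zz]) for zz in(10,45,65)],[z("top",[385,180],[557.7,-352,zz]) for zz in(10,45,65)])
E
```

```text
27.2333 [ 557.  -352.3   56.6]
[array([201., 373.]), array([204., 320.]), array([205., 289.])] [array([184., 283.]), array([202., 274.]), array([213., 269.])]
```

View pics/l18.png

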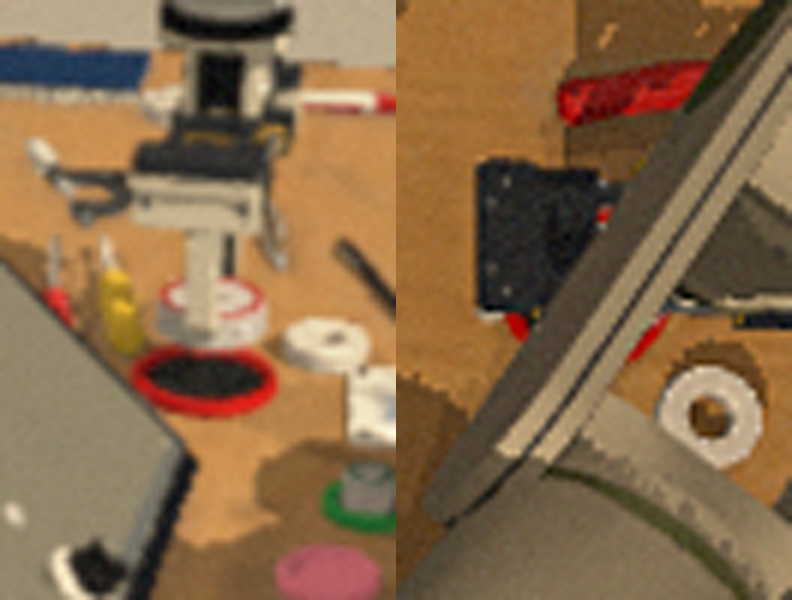

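Run:
```python
from fit import *
p,d=robot.read_camera("side")
print(robot.get_state()["eef_pos"])
for q in("disc_red","tray_red"):
    for r in robot.cut_out("side",q)[:2]:
        v,u=np.nonzero(r["pixels"]);print(q,r["confidence"],u.min(),u.max(),v.min(),v.max(),np.percentile(u,[1,99]))
        k=d[v,u]>0;X=at_d("side",np.c_[u,v][k],d[v,u][k]);print(np.percentile(X,[2,98],axis=0).round(1))
m=sat_mask(p,0,10,120,40)
for rows in range(146,172): 
    c=np.nonzero(m[rows,300:350])[0]+300
    print(rows,c.min() if len(c) else None,c.max() if len(c) else None,end="; ")
cv2.imwrite("pics/z.png",cv2.resize(p[130:180,300:350],(600,600),interpolation=cv2.INTER_NEAREST)[:,:,::-1])
```

```text
[ 557.69860642 -352.77386865   57.64949862]
disc_red 0.55 315 333 145 157 [315. 333.]
[[ 528.1 -480.4    1.2]
 [ 588.8 -308.6   69.9]]
tray_red 0.56 311 335 157 168 [312. 335.]
[[ 517.1 -395.     4.5]
 [ 598.1 -308.9   13.8]]
146 317 332; 147 316 333; 148 300 333; 149 300 332; 150 300 330; 151 300 301; 152 300 301; 153 300 301; 154 301 301; 155 None None; 156 322 322; 157 317 329; 158 315 332; 159 313 333; 160 312 334; 161 311 335; 162 311 335; 163 311 335; 164 312 336; 165 313 335; 166 314 335; 167 315 334; 168 317 332; 169 321 328; 170 None None; 171 None None;
```

View pics/z.png

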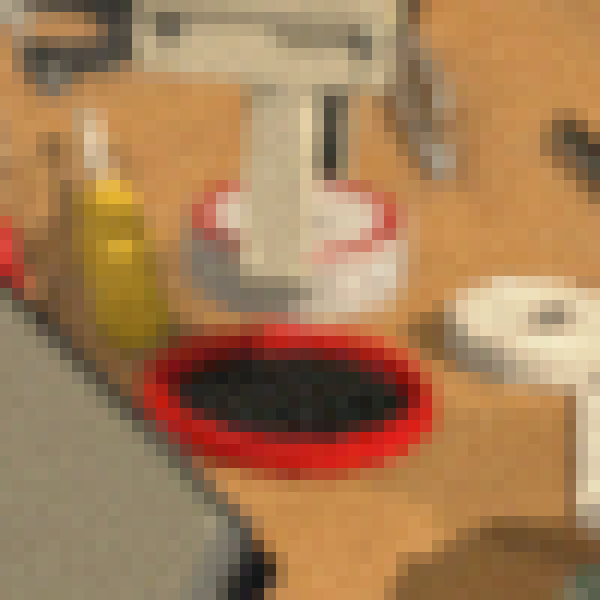

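Request:
step_arm:
  series:
    - [-0.5,0,12,0,0,0]
    - [-0.5,0,24,0,0,0]
    - [-0.5,0,32,0,0,0]
    - [-0.5,0,36,0,0,0]
    - [-0.5,0,38,0,0,0]
    - [-0.5,0,38.7,0,0,0]
    - [-0.5,0,39.4,0,0,0]
    - [-0.5,0,39.4,0,0,0]
    - [-0.5,0,39.4,0,0,0]

```text
t: 28.13
eef_pos: [557.7, -352.3, 16.8]
ee_rot: [0.0, 0.0, 1.0, -0.0]
contact_force: [0.8, -0.5, -5.4]
gripper_width: 0.7
```

Request:
step_arm:
  series:
    - [0,0,0.4,0,0,0]
    - [0,0,0.8,0,0,0]
    - [0,0,0.8,0,0,0]
    - [0,0,0.8,0,0,0]

```text
t: 28.47
eef_pos: [557.7, -352.2, 16.0]
ee_rot: [0.0, 0.0, 1.0, -0.0]
contact_force: [-0.3, 0.7, -2.7]
gripper_width: 0.695
```

Request:
step_arm:
  series:
    - [0,0,0.4,0,0,0]
    - [0,0,0.7,0,0,0]
    - [0,0,0.7,0,0,0]
    - [0,0,0.7,0,0,0]

```text
t: 28.8
eef_pos: [557.7, -352.3, 16.0]
ee_rot: [0.0, 0.0, 1.0, -0.0]
contact_force: [-3.9, 3.1, 5.7]
gripper_width: 0.697
```

```bash
python3 look.py l19 290,100 385,180
```

```text
28.9 [ 557.7 -352.3   16. ]
```

View pics/l19.png

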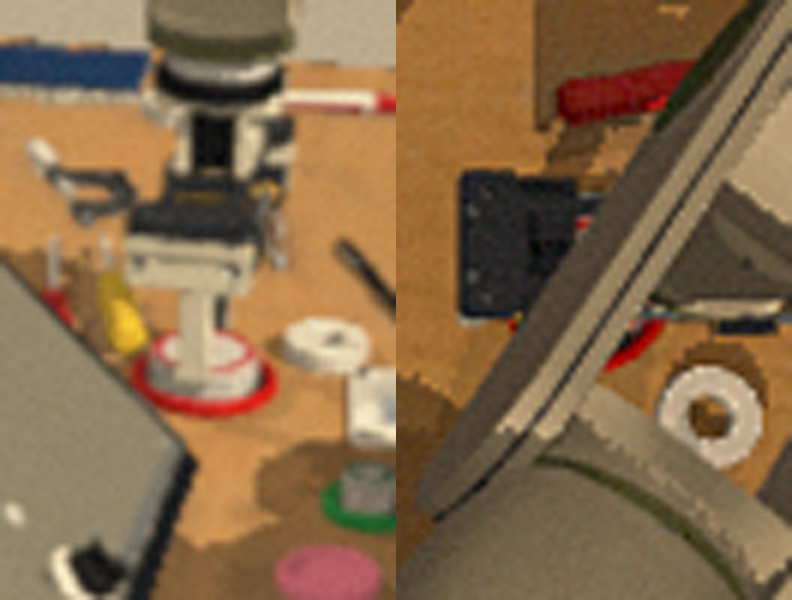

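In contact, seated within the recess. Release and retreat.

Request:
step_arm:
  series:
    - [0,0,-0.5,0,0,0]
    - [0,0,-0.5,0,0,0]
    - [0,0,-0.5,0,0,0]
    - [0,0,-0.5,0,0,0]
    - [0,0,-0.5,0,0,0]
  fingers: 1

```text
t: 29.32
eef_pos: [557.5, -352.1, 15.4]
ee_rot: [0.0, 0.0, 1.0, -0.0]
contact_force: [-0.1, 0.5, 1.0]
gripper_width: 0.983
```

Request:
step_arm:
  series:
    - [0,0,-20,0,0,0]
    - [0,0,-60,0,0,0]
    - [0,0,-100,0,0,0]
    - [30,0,-130,0,0,0]
    - [70,10,-150,0,0,0]
    - [100,30,-170,0,0,0]
    - [117,65,-180,0,0,0]
    - [117,105,-180,0,0,0]
    - [117,145,-180,0,0,0]
    - [117,185,-180,0,0,0]

```text
t: 30.15
eef_pos: [440.0, -165.9, 196.1]
ee_rot: [0.001, 0.001, 1.0, -0.0]
contact_force: [1.3, 0.2, -0.8]
gripper_width: 0.998
```

Request:
step_arm:
  series:
    - [0,40,0,0,0,0]
    - [0,80,0,0,0,0]
    - [0,120,0,0,0,0]
    - [0,160,0,0,0,0]
    - [0,200,0,0,0,0]
    - [0,240,0,0,0,0]
    - [0,280,0,0,0,0]
    - [0,320,0,0,0,0]
    - [0,360,0,0,0,0]
    - [0,400,0,0,0,0]

```text
t: 30.98
eef_pos: [440.2, 235.1, 195.7]
ee_rot: [0.0, 0.0, 1.0, 0.0]
contact_force: [0.8, -0.5, 0.5]
gripper_width: 1.0
```

Request:
step_arm:
  series:
    - [5,40,0,0,0,0]
    - [10,80,0,0,0,0]
    - [15,120,0,0,0,0]
    - [20,150,0,0,0,0]
    - [20,150,0,0,0,0]
    - [20,150,0,0,0,0]

```text
t: 31.48
eef_pos: [419.9, 384.3, 195.0]
ee_rot: [-0.0, -0.001, 1.0, -0.0]
contact_force: [-0.1, -0.8, 0.1]
gripper_width: 1.002
```

Run:
```python
from fit import *
o=[]
for n,b in(("top",(230,190,230,110)),("side",(280,140,110,130))):
    p,d=robot.read_camera(n);u,v,w,h=b
    cv2.imwrite(f"pics/f_{n}.png",cv2.resize(p[v:v+h,u:u+w],None,fx=3.4,fy=3.4,interpolation=cv2.INTER_CUBIC)[:,:,::-1])
    if n=="top":
        for q,X0,R,h in(("red",(557.7,-352),33,0),("blue",(432.5,108.3),27,110),("yellow",(440,-34.5),21,25),("green",(442,-218),15,70)):
            v,u=np.mgrid[0:420,0:560].reshape(2,-1);X=at_d(n,np.c_[u,v],d[v,u]);r=np.hypot(*(X[:,:2]-X0).T)
            k=(r<R-2)&(r>9)&(d[v,u]>0)
            c=np.linalg.lstsq(np.c_[X[k][:,:2]-X0,np.ones(k.sum())],X[k][:,2],rcond=None)[0]
            k2=(r<R+8)&(X[:,2]>17);print(q,"tilt",c[:2].round(3),"top z",c[2].round(1),"n",k.sum(),"centre",((X[k2].min(0)+X[k2].max(0))/2).round(1)[:2],X[k2].mean(0)[:2].round(1),"tray",tray(n,p,h,12,X0,R+12))
print(robot.get_state()["eef_pos"],robot.get_state()["t"])
```

```text
red tilt [ 0.024 -0.065] top z 25.1 n 309 centre [ 559.4 -351.8] [ 558.7 -352.1] tray (array([ 557.6, -353.4,   39.1]), 371)
blue tilt [0.026 0.015] top z 25.7 n 185 centre [430.9 109.4] [434.3 107.3] tray (array([432.4, 107.7,  33.2]), 240)
yellow tilt [-0.032 -0.05 ] top z 25.9 n 102 centre [437.6 -39.7] [441.8 -35.8] tray (array([439.6, -33.9,  34.1]), 553)
green tilt [ 0.196 -0.139] top z 22.1 n 34 centre [ 442.9 -215. ] [ 443.8 -217.9] tray (array([ 441.9, -219.3,   22.4]), 115)
[420.6318589  382.42471856 195.21347286] 31.5833
```

View pics/f_top.png

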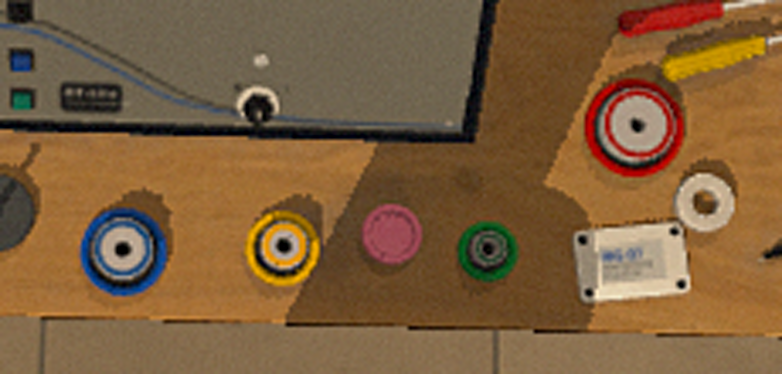

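View pics/f_side.png

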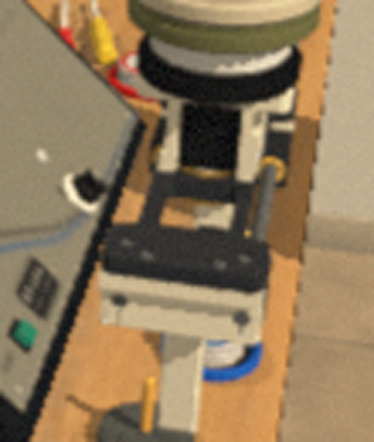

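Request:
step_arm:
  series:
    - [30,25,0,0,0,0]
    - [60,50,0,0,0,0]
    - [90,75,0,0,0,0]
    - [120,100,0,0,0,0]
    - [150,125,0,0,0,0]
    - [180,150,0,0,0,0]
    - [210,165,0,0,0,0]
    - [210,165,0,0,0,0]

```text
t: 32.25
eef_pos: [206.7, 549.5, 195.6]
ee_rot: [-0.001, -0.001, 1.0, 0.001]
contact_force: [-0.4, 0.7, -0.3]
gripper_width: 0.998
```

Run:
```python
from fit import *
D={}
for n in("top","side"):
    fr=[robot.read_camera(n) for _ in range(20)];D[n]=np.median([f[1] for f in fr],0);p=fr[-1][0]
    if n=="side": cv2.imwrite("pics/g_side.png",cv2.resize(p[140:270,280:390],None,fx=4.5,fy=4.5,interpolation=cv2.INTER_CUBIC)[:,:,::-1])
    d=D[n]
    print(n,"frame noise",np.std([f[1][260,268] for f in fr]))
    for q,X0,R in(("red",(558.5,-352),33),("blue",(433.5,108.3),27),("yellow",(441,-34.5),21),("green",(443,-218),15)):
        v,u=np.mgrid[0:420,0:560].reshape(2,-1);X=at_d(n,np.c_[u,v],d[v,u]);r=np.hypot(*(X[:,:2]-X0).T)
        k=(r<R-3.5)&(r>9.5)&(d[v,u]>0)&(X[:,2]>20)
        A=np.c_[X[k][:,:2]-X0,np.ones(k.sum())]
        s=least_squares(lambda c:A@c-X[k][:,2],[0,0,25],loss="soft_l1");J=np.linalg.inv(s.jac.T@s.jac)
        print(q,"tilt",s.x[:2].round(3),"+-",(np.sqrt(np.diag(J)[:2])*np.std(A@s.x-X[k][:,2])).round(3),"z",s.x[2].round(1),k.sum())
```

```text
top frame noise 4.6949425
red tilt [-0.003  0.009] +- [0.005 0.005] z 26.1 258
blue tilt [0.006 0.004] +- [0.007 0.007] z 25.9 164
yellow tilt [-0.013  0.017] +- [0.015 0.014] z 25.9 72
green tilt [-0.009 -0.009] +- [0.041 0.031] z 25.4 15
side frame noise 1.2991956
red tilt [ 0.003 -0.003] +- [0.005 0.005] z 27.3 80
blue tilt [-0.001  0.   ] +- [0.003 0.003] z 27.1 125
yellow tilt [-0.003 -0.005] +- [0.005 0.005] z 27.1 49
green tilt [-0.004 -0.031] +- [0.015 0.019] z 27.2 5
```

View pics/g_side.png

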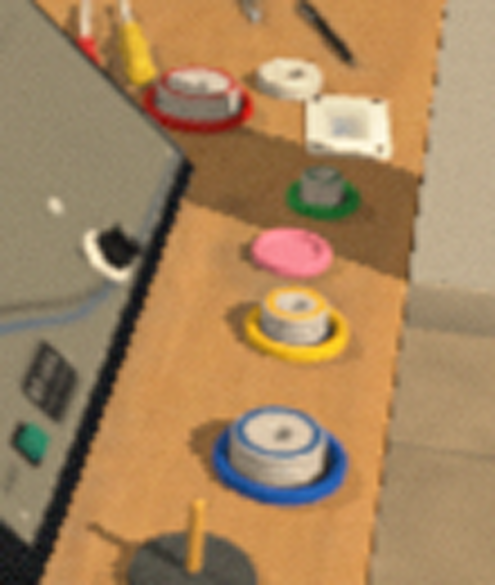

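All four are flat, seated and ring up, and the arm is clear of everything.

```bash
python3 -c "
from workcell import robot
print(robot.job_done(), robot.get_state()['t'])"
```

```text
the job is handed in; nothing more can be done
the job is handed in; nothing more can be done
```

All four discs are back in the trays of their own colours, ring up, and the job is handed in at about 34 s of the 120 s allowed. I stripped green then blue from carrier_a, and yellow then red from carrier_b. I lowered each one until the wrist force showed contact, then released it. The arm was parked clear before handing in.

**Flatness and height:** averaged depth from both cameras puts all four top faces level with each other in each view: 25.4–26.1 mm (top camera) and about 27 mm (side camera), against a nominal 25 mm. The gap fits the 2 mm camera calibration. Red, blue and yellow show tilts of about 0.02 rad or less. For green there were too few depth points for more than a rough tilt figure (about 0.03 rad), but it looks seated in both pictures.

**Centring:** all four discs sit inside their recesses, a few millimetres off centre at most. The recess walls hold a flat disc within about 4.5 mm of centre.

**Checks that disagreed:**
- **Camera positions:** the two cameras differed by up to about 5 mm in y for the trays and 7 mm for the spindle tips. I relied mainly on the top camera and on what I saw relative to the gripper.
- **Tilt:** the single-frame fits before averaging were noisy and read high (red 0.065 rad, green about 0.2 rad). Averaging 20 frames did not bear them out.
- **Blue contact:** blue met the mat about 1 mm higher than planned, with about 21 N on the wrist. I eased that to about 9 N before opening the fingers.

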